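# Wind the ventilation window shut with its folding crank

### The job

The dehumidifier is about to go on, so shut the little ventilation window with its winder. Swing the crank's folding handle fully out, wind the crank clockwise until the sash is pulled firmly onto its rubber seal without crushing it, then fold the handle flat onto the crank arm again and let go. Do not strain the handle against its stops, and leave the things on the shelf where they are.

Things in the scene. Friction and masses are not known exactly. Their poses are not given: they have to be found in the camera images.
- spindle (a point): The crank's turning axis, a point on it 71 mm above the shelf, level with the handle's pin. It rises from a grey gearbox 94 x 66 mm, 40 mm high, screwed to the shelf; the crank's hub on it is 28 mm wide, its top 66 mm above the shelf. x points level to the window, whose frame (400 mm wide, 235 mm high, wall ends beside it) starts 175 mm away; z is up, the crank's axis.
- handle_pin (a point): Pin on which the handle folds, at the outer end of the steel crank arm, 65 mm from the spindle axis and 71 mm above the shelf, between two cheeks 20 mm wide overall, up to 79 mm above the shelf. x points level outwards along the arm, y along the pin. The arm below is 16 mm wide, its top 61 mm above the shelf.
- handle_mid (a point): Middle of the handle's black round grip (18 mm thick, 40 mm long, turns freely on its shank), 29 mm from the pin. x points from the grip's tip to the pin. Folded, it lies level on the arm, 71 mm above the shelf, its tip 13 mm from the spindle axis; swung out, it stands upright, 100 mm above the shelf, its top at 123 mm.
- handle (a joint): Fold angle of the handle: 0 folded flat inwards onto the arm (start), 1.571 standing straight up, at its stop. Stiff pin: it stays where left, and takes about 0.08 N m to move. The stops give a little: forced 0.09 rad past one (about 25 N at mid-grip) the handle counts as strained.
- crank: The crank (hub, arm, handle). Origin on the spindle axis at shelf height, x along the arm to the pin. Clockwise seen from above closes the window, 0.8 to 1.8 turns from the start. Turning it takes about 8 N at the handle (friction, which also holds it when let go); once the sash meets its seal the load climbs by about 4 N in 15 degrees. Firm is 2 to 6 N above the running load; 7 N above it the seal is crushed.
- sash: Top-hung glazed aluminium sash, 380 x 190 mm, swinging outwards, 0.16 rad (30 mm at its lower edge) for a turn of the crank. Origin mid-way along its hinge at the top edge, 222 mm above the shelf; y along the hinge, z in its plane, upright when shut. The rubber seal along its lower edge sits up to 4.5 mm nearer or farther from window to window, so firm is told by the load on the handle. Shut, it presses on the seal with 25 to 100 N.
- dehumidifier: Bystander: white box 130 x 150 x 219 mm, origin centre of underside.
- jar: Bystander: empty glass jar with screw lid, 80 mm wide, 102 mm high, origin centre of underside.
- tray: Bystander: aluminium tray 150 x 220 x 18 mm, origin centre of underside.
- peg: Bystander: red clothes peg, 74 mm long, lying in the tray, origin centre of underside.
- brush: Bystander: yellow silicone brush, 150 mm long, lying in the tray, origin centre of underside.

How it is judged (in metres and radians):
On the way, in this order (a step that is already met when the one before it is completed fails the run):
1. the handle is swung fully out (value of joint handle above 1.4 rad), for 0.2 s.
2. the sash is wound firmly onto its seal, with the handle out (contact force between sash and anything else above 25 N and value of joint handle above 1.2 rad), for 0.2 s.
At the end, for the whole second after the job is handed in: The sash still presses on its seal (more than 20 N), the handle is folded to within 0.12 rad of flat on the arm, and the robot has let go and touches nothing (contact force between sash and anything else above 20 N and value of joint handle below 0.12 rad).
It fails at once if the seal is crushed (contact force between sash and anything else above 100 N).
It fails at once if a bystander is shifted by over 20 mm (distance of any of dehumidifier, jar, tray, peg, brush from where it was at the start of the episode above 0.02 m).
It fails at once if the handle is strained against one of its stops (value of joint handle above 1.66 rad or value of joint handle below -0.09 rad).
It also fails if it takes over 72 s, if anything falls off the work surface, if the arm or the gripper's body presses on something with over 40 N, if the wrist force passes 120 N, or if a joint passes its speed limit or range.

### The arm

A 6-joint arm with a two-finger parallel gripper is mounted at the origin on the work surface. World frame = base frame: x ahead of the robot, y to its left, z up, the work surface at z = 0. Lengths are in mm, angles in rad, forces in N, time in s.
With the tool pointing down it reaches from about 275 to 825 mm from the base axis. Payload 5.2 kg.
Tool frame: the origin (TCP) lies at the very end of the fingers, on their centre line; the grasp point (between the pads) lies 19 mm behind it; z points along the fingers, y is the line along which they close (so a half turn about z gives the same grasp; the last joint's range is limited). The gripper opens to 93 mm and grips with 3 to 60 N. Pads are 15 mm wide; open, the fingers measure 128 mm over their backs; the gripper's body (75 mm by 188 mm) begins 65 mm behind the grasp point.
Start: joints at [-1.317, 0.259, 1.535, -0, 1.348, -0.203], TCP at [242.614, -493.603, 218.653] pointing down, gripper open.
Joint ranges: [-3.14, 3.14], [-0.91, 2.08], [0.19, 2.58], [-1.22, 4.36], [0.22, 2.71], [-3.12, 3.12]. Speed limits (rad/s): [2.57, 2.57, 3.14, 3.14, 3.14, 3.14].

### API

Orientations are given as [roll, pitch, yaw] about the fixed x, y, z axes, in that order (R = Rz(yaw) Ry(pitch) Rx(roll)).
In Python, from bench import robot gives the robot as it stands. The module is installed in compiled form; this text tells all that it offers. Calls block until the motion is done:
- robot.move_ptp(position, orientation): joint-space move of the TCP to a pose.
- robot.move_linear(position, ori=None, speed=150, f_stop=None): straight line of the TCP; ori=None keeps the orientation; speed is the mean speed in mm/s. With f_stop (N) it stops when the force on the tool has changed by that much, and returns True; else False.
- robot.move_j(angles): joint-space move.
- robot.move_gripper(opening): opening from 0.0 (shut) to 1.0 (fully open); the grip force is fixed at half the most; returns when the fingers have stopped.
- robot.sleep(seconds).
- robot.inverse_kinematics(position, orientation): joint angles nearest the present ones, or None.
- robot.get_image(name): name is "scene" or "side" or "wrist"; returns a dict with "img" (420x560x3 uint8, blue, green, red), "fovy" (degrees; the focal length in pixels is half the picture's height over the tangent of half this angle, whatever the lens; pixels are square), "cx", "cy" (the principal point, pixels), "eye" and "orientation" of the camera in the world. Camera axes: x right, y down, z forward; pixel columns grow to the right and rows downward; lengths in mm; the calibration is good to about 2 mm. A picture is of the moment at which its call begins. There is no depth.
A pose or a line that the arm cannot do raises robot.MotionError and nothing moves.
- robot.hand_in(): hands the job in; it is judged then, once.
Readings, each from a call of its own:
- robot.current_t(): time.
- robot.current_qpos(): joint angles.
- robot.current_joint_vel(): joint speeds.
- robot.current_joint_efforts(): joint torques, N m.
- robot.current_tcp_pos(): TCP position.
- robot.current_eef_rot(): TCP orientation.
- robot.current_contact_force(): force on the tool from outside, world axes, zero at the start.
- robot.current_ft_torque(): the same for the moment, N m.
- robot.current_gripper_width(): opening from 0.0 (shut) to 1.0 (fully open).
- robot.current_finger_force(): force on a finger pad.
Only numpy, scipy, OpenCV 4.12 (cv2) and the standard library are available. Lean on these libraries where they do the work, as an engineer would, in place of code of your own. Each camera call takes 0.05 s, during which the arm holds its last target. There are 200 camera calls.

## Working session

There is one attempt and no reset: what is moved stays moved. The work goes in short steps, each a Python script; the robot and the scene stay as the last script left them, time stands still between calls to the robot, and variables do not carry over. Pictures are saved under pics/ and viewed, at most 10 in all, crops included, and the job is handed in when it is done.

```bash
mkdir -p pics; python3 - <<'E'
from bench import robot
import cv2
for n in("scene","side","wrist"):
    d=robot.get_image(n); cv2.imwrite(f"pics/{n}0.png",d["img"])
    print(n,d["fovy"],d["cx"],d["cy"],d["eye"],d["orientation"])
print(robot.current_t(),robot.current_eef_rot())
E
```

```text
scene 54.842575514204135 281.4039675576848 207.03403926737414 [1352.6525742  -302.2964954   803.88621502] [-2.22210109  0.00298813  1.31652215]
side 42.85749951995249 287.75514274324206 206.33155724473548 [  -41.55443003 -1133.74964315   813.44608358] [-2.08992271e+00 -1.76173583e-03 -4.80916831e-01]
wrist 69.94803156570185 279.85557275787966 206.8598265522064 [ 310.21643991 -458.70376341  384.46998128] [ 2.86513350e+00  2.39348570e-03 -1.11411076e+00]
0.15 [-3.14027516e+00 -2.59200836e-04  4.56820920e-01]
```

View pics/scene0.png

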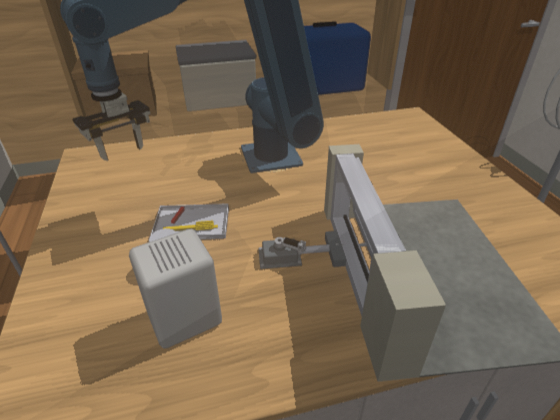

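View pics/side0.png

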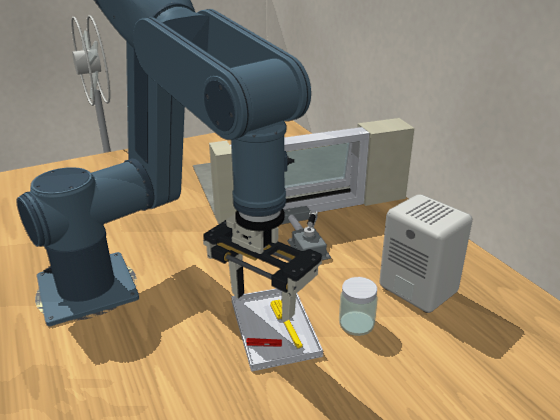

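The scene view shows the gearbox around (280,253) with the crank and its black grip at (292,242). The window is to its right. In the side view the crank is at (308,225), so I'm enlarging both.

```bash
python3 - <<'E'
import cv2,numpy as np
a=cv2.imread("pics/scene0.png")[215:285,240:350];b=cv2.imread("pics/side0.png")[195:270,270:350]
a=cv2.resize(a,None,fx=7,fy=7,interpolation=2)[:490,:770]
cv2.imwrite("pics/a.png",a);b=cv2.resize(b,None,fx=7,fy=7,interpolation=2);cv2.imwrite("pics/b.png",b)
E
```

```text
(no output)
```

View pics/a.png

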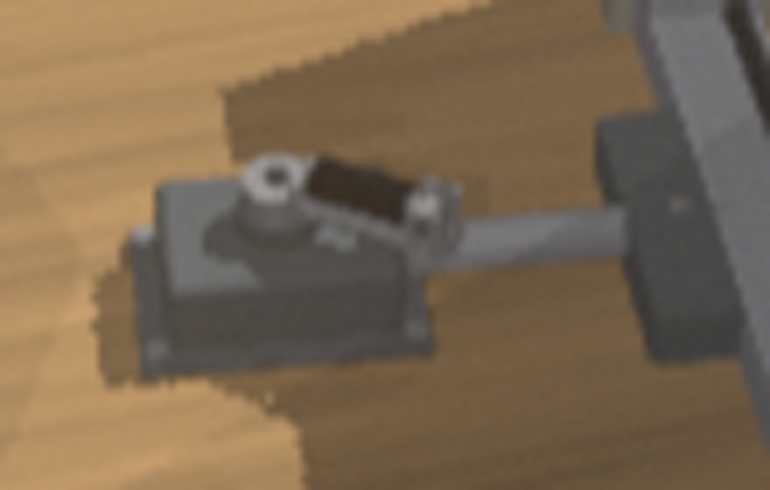

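View pics/b.png

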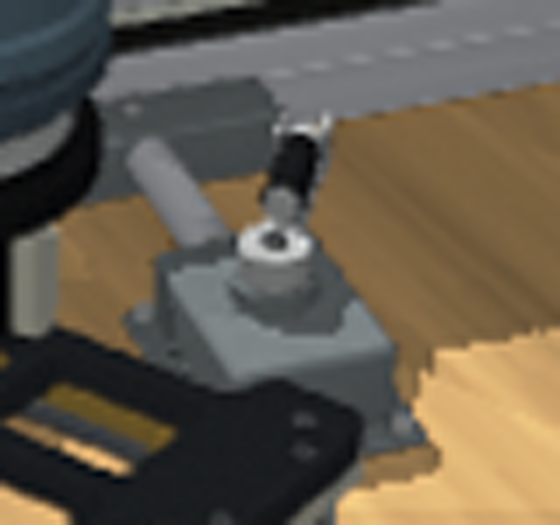

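Scene crop: hub top at full-frame (279.3,240.3), pin cheeks about (301.5,244.5). Side crop: hub at (309.3,229.7), pin about (313.3,213.5).

```bash
cat > h.py <<'E'
import numpy as np,cv2
from bench import robot
from scipy.spatial.transform import Rotation as R
def ray(d,u,v):
    f=210/np.tan(np.radians(d["fovy"]/2))
    w=R.from_euler("xyz",d["orientation"]).apply([(u-d["cx"])/f,(v-d["cy"])/f,1])
    return np.array(d["eye"]),w
def onz(d,u,v,z):
    e,w=ray(d,u,v); return e+w*(z-e[2])/w[2]
E
python3 - <<'E'
from h import *
s=robot.get_image("scene");t=robot.get_image("side");np.set_printoptions(precision=1,suppress=True)
print(onz(s,279.3,240.3,66),onz(t,309.3,229.7,66));print(onz(s,301.5,244.5,75),onz(t,313.3,213.5,75))
# window: outer gearbox corners, base plate in scene
for u,v in((140,375),(432,352)): print(onz(s,240+u/7,215+v/7,3))
for q in((270,-450),(250,-300)): pass
R0=R.from_euler("xyz",robot.current_eef_rot()).as_matrix(); Rc=R.from_euler("xyz",robot.get_image("wrist")["orientation"]).as_matrix()
print("cam in tool",R0.T@(np.array(robot.get_image("wrist")["eye"])-robot.current_tcp_pos()));print(R0.T@Rc)
# bystanders
print("tray",onz(s,152,243,0),onz(s,228,235,18),onz(s,163,206,18),onz(s,229,206,18))
print("dehum side cam base",onz(t,398,302,0),onz(t,385,278,0),onz(t,458,310,0),"jar",onz(t,358,325,0))
E
```

```text
[ 557.9 -103.9   66. ] [ 557.8 -109.8   66. ]
[598.6 -53.6  75. ] [600.9 -55.4  75. ]
[ 587.7 -166.1    3. ]
[604.7 -52.8   3. ]
cam in tool [  76.    -1.4 -166.4]
[[-0.  -1.  -0.3]
 [ 1.   0.  -0. ]
 [ 0.  -0.3  1. ]]
tray [ 403.  -450.8    0. ] [ 445.3 -231.    18. ] [ 251.6 -412.3   18. ] [ 305.9 -206.8   18. ]
dehum side cam base [ 638.6 -389.9    0. ] [ 666.8 -301.5    0. ] [ 743.1 -475.9    0. ] jar [ 511.7 -411.9    0. ]
```

```bash
python3 - <<'E'
from h import *
robot.move_ptp([570,-90,240],[np.pi,0,0.89])
d=robot.get_image("wrist");cv2.imwrite("pics/w1.png",cv2.resize(d["img"],(800,600),interpolation=2))
print(robot.current_t(),robot.current_qpos(),robot.current_contact_force(),d["eye"])
E
```

```text
2.2833 [-3.51653231e-01  2.94679359e-01  1.43374875e+00 -3.46093851e-04
  1.41325502e+00  3.30855860e-01] [-0.20017936  0.16482583 -0.1789703 ] [617.30365844 -30.94891622 406.42104372]
```

View pics/w1.png

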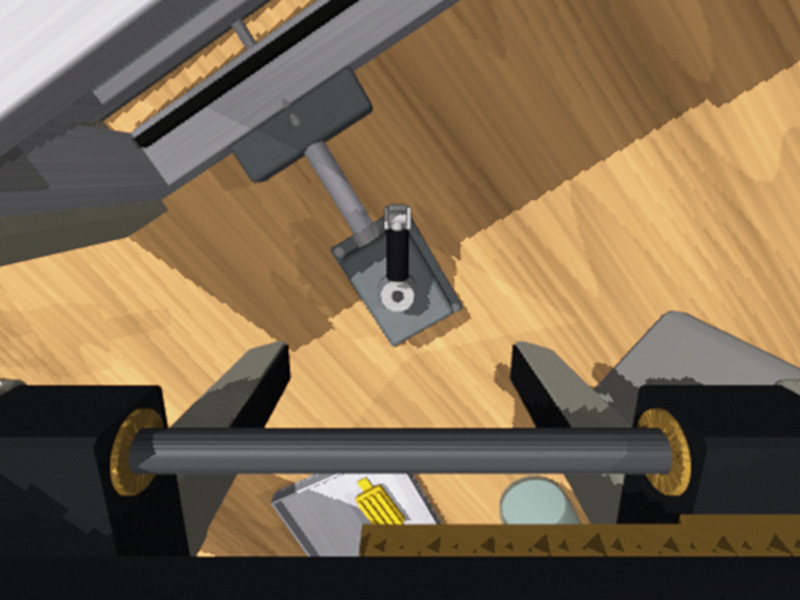

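The wrist view shows the hub centre at (398,296) in the 800-px picture, the grip running along column 397–398 from rows 229 to 281, and the pin cheeks around row 217.

```bash
python3 - <<'E'
from h import *
d=robot.get_image("wrist");k=.7
c=onz(d,398*k,296*k,66);g0=onz(d,397.5*k,229*k,75);g1=onz(d,397.5*k,281*k,75);p=onz(d,398*k,217*k,77)
for n,q in zip("c g0 g1 p".split(),(c,g0,g1,p)): print(n,q.round(1),np.hypot(*(q-c)[:2]).round(1),np.degrees(np.arctan2(*(q-c)[1::-1])).round(1))
E
```

```text
c [ 554.6 -105.3   66. ] 0.0 0.0
g0 [589.8 -61.5  75. ] 56.2 51.2
g1 [563.8 -93.4  75. ] 15.0 52.2
p [596.  -54.5  77. ] 65.5 50.8
```

```bash
cat >> h.py <<'E'
C=np.array([555.3,-105.8]); 
def er(a): return np.array([np.cos(a),np.sin(a)])
def et(a): return np.array([-np.sin(a),np.cos(a)])
def down(yaw): return [np.pi,0,yaw]
def frt(a):
    f=np.array(robot.current_contact_force()); return np.array([f[:2]@er(a),f[:2]@et(a),f[2]]).round(1)
def pos(r,a,z,c=C): return [*(c+r*er(a)),z-19]   # grasp point at radius r, height z
def grip_at(th,a,c=C): return pos(65-29*np.cos(th),a,71+29*np.sin(th),c)
E
python3 - <<'E'
from h import *
a=.894
robot.move_gripper(.5)
robot.move_linear(pos(36,a,105),down(a),speed=150)
s=robot.move_linear(pos(36,a,71),speed=80,f_stop=8); print(s,frt(a),robot.current_tcp_pos(),robot.current_t())
if not s:
    robot.move_gripper(0); print(robot.current_gripper_width()*93,robot.current_finger_force(),frt(a))
    for th in (.15,.3): 
        robot.move_linear(grip_at(th,a),speed=40); print(th,frt(a),robot.current_gripper_width()*93)
    d=robot.get_image("wrist");cv2.imwrite("pics/w2.png",d["img"])
print(robot.current_t())
E
```

```text
False [ 0.7  0.2 -0.1] [577.82607173 -77.75509574  51.86091375] 4.9917
16.855880259628847 29.997641444206238 [-0.6  0.6  1.8]
0.15 [ 0.5 -1.3 -3.2] 17.218611099672177
0.3 [-0.4 -2.6 -6.4] 17.06990473990638
6.15
```

View pics/w2.png

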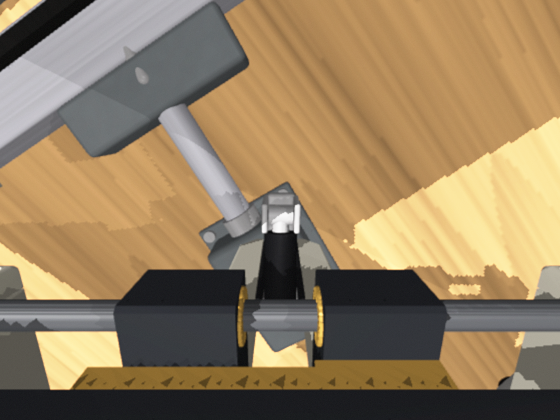

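The grip (col 281) sits centred between the fingers and the handle is rising with them, so I continue the arc.

```bash
python3 - <<'E'
from h import *
a=.894
for th in np.arange(.45,1.46,.15): 
    robot.move_linear(grip_at(th,a),speed=45); print(th.round(2),frt(a),robot.current_gripper_width()*93)
for th in (1.48,1.52,1.56):
    robot.move_linear(grip_at(th,a),speed=20); f=frt(a); print(th,f)
    if f[0]<-8: break
robot.sleep(.3);print(frt(a),robot.current_t())
d=robot.get_image("side");cv2.imwrite("pics/s2.png",cv2.resize(d["img"][150:270,220:380],None,fx=5,fy=5))
E
```

```text
0.45 [-3.  -1.2 -5.1] 17.221445415050123
0.6 [-6.1 -2.1 -4.1] 17.139588749080918
0.75 [-5.9 -1.7 -4. ] 17.07031346551578
0.9 [-6.7 -2.7 -5.6] 17.524353658736825
1.05 [-9.2 -2.5 -5.9] 17.29142701880329
1.2 [-12.9  -3.1  -2.5] 17.42498529108104
1.35 [-13.8  -2.7  -1.4] 16.80629902507492
1.48 [-15.2  -0.4   2.4]
[-15.5   0.4   2.1] 8.5417
```

View pics/s2.png

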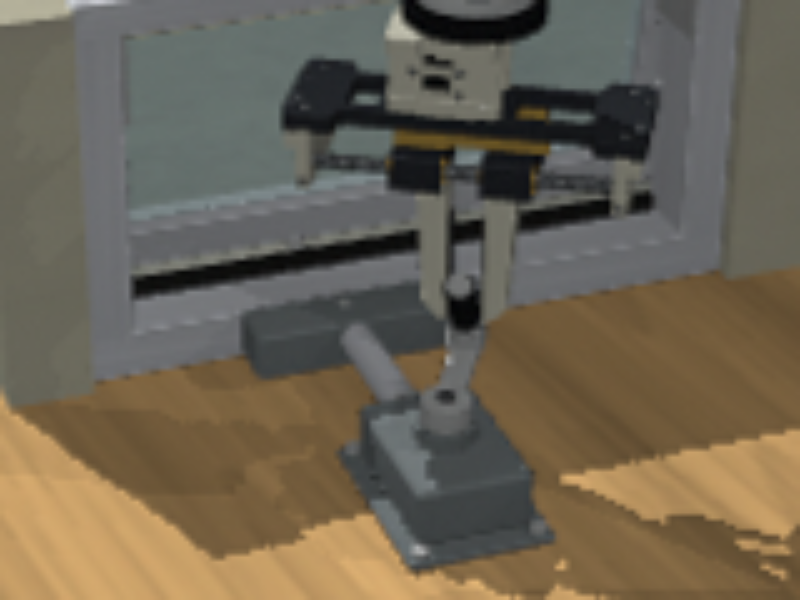

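The handle is nearly upright. The −15 N radial load could be pad twist or the stop, so I'll regrip to clear the twist and then test outwards in small steps.

```bash
python3 - <<'E'
from h import *
a=.894
robot.move_gripper(.3); robot.sleep(.1); print("open",frt(a))
p=np.array(robot.current_tcp_pos()); print(((p[:2]-C)@er(a)).round(2),((p[:2]-C)@et(a)).round(2),p[2])
robot.move_gripper(0); print("grip",frt(a),robot.current_ft_torque())
r0=65-29*np.cos(1.48)
for dr in (.7,1.4,2.1,2.8):
    robot.move_linear(pos(r0+dr,a,100),speed=15); f=frt(a); print(dr,f)
    if f[0]<-11: break
print(robot.current_t())
E
```

```text
open [-0.5 -0.1  0.7]
62.73 0.1 80.92935386764057
grip [ 0.1 -0.1 -0.2] [ 0.01182231 -0.11536589  0.00836411]
0.7 [-2.6 -1.3 -0.8]
1.4 [-5.3 -1.8 -0.3]
2.1 [-6.2 -1.1  0. ]
2.8 [-8.7 -2.3  1. ]
10.5167
```

```bash
python3 - <<'E'
from h import *
a=.894
robot.move_gripper(.3); robot.sleep(.1)
robot.move_gripper(0); print("grip",frt(a))
r0=65-29*np.cos(1.48)+2.8
for dr in (.6,1.2,1.8):
    robot.move_linear(pos(r0+dr,a,100),speed=15); f=frt(a); print(dr,f)
    if f[0]<-9: break
print(robot.current_t())
E
```

```text
grip [ 1.3 -0.2  0.2]
0.6 [-1.4 -0.4  1. ]
1.2 [-4.8 -0.1  2.5]
1.8 [-7.2 -0.5  3.1]
12.2417
```

```bash
python3 - <<'E'
from h import *
a=.894
robot.move_gripper(.6); robot.sleep(.1); print(frt(a))
def proj(d,p):
    f=210/np.tan(np.radians(d["fovy"]/2)); q=R.from_euler("xyz",d["orientation"]).inv().apply(np.array(p)-d["eye"])
    return np.array([d["cx"]+f*q[0]/q[2],d["cy"]+f*q[1]/q[2]])
out=[]
for n in("scene","side"):
    d=robot.get_image(n); P={k:proj(d,v) for k,v in dict(hub=[*C,66],pin=[*(C+65*er(a)),71],t90=[*(C+65*er(a)),123],t80=[*(C+(65-52*np.cos(1.4))*er(a)),71+52*np.sin(1.4)]).items()}
    o=(P["pin"]-[25,38]).astype(int); im=cv2.resize(d["img"][o[1]:o[1]+60,o[0]:o[0]+50],None,fx=8,fy=8,interpolation=2)
    print(n,{k:((v-o+.5)*8).round().tolist() for k,v in P.items()}); out.append(im)
cv2.imwrite("pics/c3.png",np.hstack(out))
E
```

```text
[-0.3  0.2  0.2]
scene {'hub': [31.0, 266.0], 'pin': [209.0, 309.0], 't90': [213.0, 189.0], 't80': [188.0, 184.0]}
side {'hub': [178.0, 422.0], 'pin': [209.0, 309.0], 't90': [213.0, 175.0], 't80': [209.0, 190.0]}
```

View pics/c3.png

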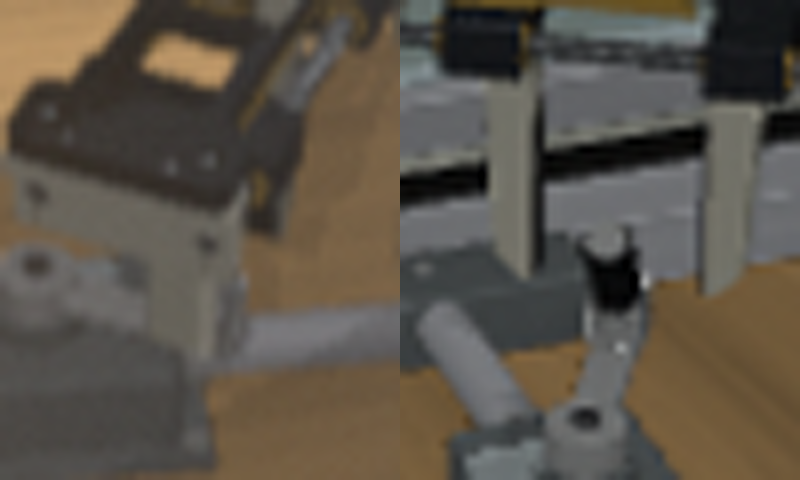

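The side crop shows the handle's tip at (207,242), but upright would put it at row 175. It is only about 1.0 rad out because the pads slid off it. I'll push it out from the inside with closed fingers until it reaches the stop.

```bash
cat >> h.py <<'E'
def T(r,a,z,c=C): return [*(c+r*er(a)),z]
def rad(a): return round(float((np.array(robot.current_tcp_pos())[:2]-C)@er(a)),2)
E
python3 - <<'E'
from h import *
a=.894
robot.move_linear(T(67,a,140),speed=150)
robot.move_linear(T(8,a,140),speed=150); robot.move_gripper(0); print(robot.current_gripper_width())
s=robot.move_linear(T(8,a,98),speed=100,f_stop=6); print("down",s)
s=robot.move_linear(T(42,a,98),speed=40,f_stop=9); print(s,frt(a),rad(a))
if not s:
    s=robot.move_linear(T(54,a,98),speed=15,f_stop=8); print(s,frt(a),rad(a))
print(robot.current_t())
E
```

```text
0.005136734996081469
down False
True [-0.6 -0.1 -0.3] 22.71
16.4083
```

```bash
python3 - <<'E'
from h import *
a=.894
for r in list(range(26,45,3))+[45.5,46.5,47.5,48.5,49.5,50.5,51.5]:
    s=robot.move_linear(T(r,a,98),speed=25 if r<45 else 15,f_stop=12 if r<45 else 8); f=frt(a); print(r,s,f,rad(a))
    if f[0]<-6: break
print(robot.current_t())
E
```

```text
26 False [-4.2  1.   4.2] 25.52
29 False [-3.6  0.3  3.2] 28.84
32 False [-2.4 -0.6  2.3] 32.22
35 False [-1.7  0.3  1.9] 35.36
38 False [-0.8 -0.6  1.7] 38.37
41 False [-1.1 -0.2  1.6] 41.33
44 False [-0.4  0.7  0.9] 44.27
45.5 False [-2.  -0.6  0.8] 45.59
46.5 False [-2.2 -0.5  1.6] 46.5
47.5 False [-4.5 -0.8  3. ] 46.93
48.5 False [-8.3 -0.2  3. ] 47.21
19.3333
```

Stop contact is clear at tool r≈47, which puts the pin at about r=64 from my centre. I'll back off, then grip the upright handle and wind half a turn.

```bash
cat >> h.py <<'E'
import json
def wind(a,r,da,speed=60,ZT=84,g=.06):
    a-=da; robot.move_linear(T(r,a,ZT),speed=speed); f=frt(a)
    r=float(np.clip(r+g*f[0],60.5,67)); return a,r,f
E
python3 - <<'E'
from h import *
a=.894
robot.move_linear(T(44,a,98),speed=60); robot.sleep(.2)
robot.move_linear(T(44,a,145),speed=200); 
robot.move_linear(T(63.7,a,145),speed=200); robot.move_gripper(.5)
s=robot.move_linear(T(63.7,a,84),speed=120,f_stop=8); print(s)
if s: raise SystemExit
robot.move_gripper(0); print("grip",robot.current_gripper_width()*93,frt(a),robot.current_t())
r=63.7;d=np.radians(15);L=[]
for i in range(12):
    a,r,f=wind(a,r,d); L.append([a,r,*f]); print(np.round(a,2),round(r,1),f)
json.dump([a,r,L],open("st.json","w")); print(robot.current_gripper_width()*93,robot.current_t())
E
```

```text
False
grip 17.679248611587948 [ 0.8 -0.5  2.2] 22.5417
0.63 63.7 [-0.3  2.4  5. ]
0.37 63.7 [0.4 3.7 4.9]
0.11 63.6 [-1.9  3.2  5.2]
-0.15 63.5 [-1.2  3.8  5.6]
-0.41 63.5 [-0.1  3.2  4.2]
-0.68 63.6 [2.1 3.8 3.2]
-0.94 63.8 [2.7 4.1 2.2]
-1.2 64.1 [4.3 3.8 2. ]
-1.46 64.2 [2.8 4.9 2.5]
-1.72 64.4 [3.4 3.4 4. ]
-1.99 64.6 [3.3 4.1 2.8]
-2.25 64.8 [2.8 3.7 4.6]
17.547739160212487 27.6583
```

```bash
python3 - <<'E'
from h import *
a,r,L=json.load(open("st.json")); d=np.radians(15)
for i in range(2): a,r,f=wind(a,r,d); print(np.round(a,2),round(r,1),f)
B=[];d=np.radians(8)
for i in range(58):
    a,r,f=wind(a,r,d,speed=50); B.append(f[1]); print(round(np.degrees(.894-a)),round(r,1),f)
    if f[1]>8.5 or abs(f[0])>12 or robot.current_t()>48: break
    if i>5 and f[1]-np.median(B[:-2])>1.6 : break
json.dump([a,r,B],open("st.json","w")); print(np.median(B[:-2]),robot.current_gripper_width()*93,robot.current_t())
E
```

```text
-2.51 65.0 [3.4 3.3 6.1]
-2.77 65.1 [1.7 4.5 6.3]
218 65.2 [1.6 4.9 6.7]
226 65.3 [1.  4.3 7. ]
234 65.3 [0.1 4.2 7. ]
242 65.3 [-0.1  3.5  6.4]
250 65.2 [-0.4  4.4  6.9]
258 65.2 [-1.1  3.4  6.8]
266 65.1 [-0.8  5.   7.3]
274 65.0 [-2.4  4.5  7.7]
282 64.9 [-1.5  4.   8.3]
290 64.8 [-1.4  3.6  9. ]
298 64.7 [-1.8  4.1 10.1]
306 64.6 [-1.9  4.1 10.1]
314 64.4 [-2.5  4.7 10.6]
322 64.4 [-1.   5.1 11. ]
330 64.3 [-0.6  4.2 11.9]
338 64.3 [-1.1  6.9 12.7]
4.25 17.596725067743492 33.8583
```

```bash
python3 - <<'E'
from h import *
a,r,B=json.load(open("st.json")); b=np.median(B[:-2])
for i in range(6):
    a,r,f=wind(a,r,np.radians(3),speed=20); B.append(f[1])
    robot.sleep(.05); print(round(np.degrees(.894-a)),round(r,1),f,frt(a))
    if f[1]-b>3.2: break
json.dump([a,r,B],open("st.json","w")); print(robot.current_gripper_width()*93,robot.current_t())
E
```

```text
341 64.2 [-0.4  7.8 14. ] [-1.2  8.3 14.2]
17.44976814431152 34.225
```

```bash
python3 - <<'E'
from h import *
a,r,B=json.load(open("st.json"))
for i in range(2):
    a,r,f=wind(a,r,np.radians(3),speed=20)
    robot.sleep(.05); print(round(np.degrees(.894-a)),round(r,1),f,frt(a))
p=np.array(robot.current_tcp_pos())[:2]-C; print("actual ang",np.degrees(.894-np.arctan2(p[1],p[0])))
json.dump([a,r,B],open("st.json","w")); print(robot.current_t())
E
```

```text
344 64.2 [-1.4  9.4 15.4] [-0.2  9.6 16.1]
347 64.2 [-0.1 10.9 15.8] [-1.2  9.9 16.2]
actual ang -17.35107324199076
34.9583
```

Load rises steadily once the sash meets the seal at about 330°. The arm lags the command, so the real angle is about 342.6° and the rise about 3.5–4 N, which is firm. Next I relax the arm, let go, and fold the handle by pushing with closed fingers.

```bash
python3 - <<'E'
from h import *
robot.sleep(.2)
p=np.array(robot.current_tcp_pos()); v=p[:2]-C; a=np.arctan2(v[1],v[0])
print("phi",a,np.hypot(*v),frt(a))
p0=p.copy()
robot.move_linear(p0+[*(2.0*er(0)*0),0],speed=20)   # command where it is
p=np.array(robot.current_tcp_pos()); v=p[:2]-C; print("relaxed",np.arctan2(v[1],v[0]),frt(a))
robot.move_gripper(.45); robot.sleep(.05)
p=np.array(robot.current_tcp_pos()); v=p[:2]-C; print("open",np.arctan2(v[1],v[0]),frt(a))
json.dump([float(a),0,0],open("phi.json","w"))
robot.move_linear([p[0],p[1],150],speed=150)
d=robot.get_image("wrist"); cv2.imwrite("pics/w4.png",d["img"])
robot.move_linear(T(90,a,150),down(a),speed=150); robot.move_gripper(0)
s=robot.move_linear(T(90,a,100),speed=120,f_stop=8); print(s,frt(a),robot.current_t())
E
```

```text
phi 1.1965166269707685 63.98376100427209 [-0.4 10.8 15.1]
relaxed 1.2080735236209432 [-0.   0.3  7.3]
open 1.1972337179262418 [-0.3 -1.1 -0.1]
False [-0.5 -0.6  0.3] 38.6917
```

View pics/w4.png

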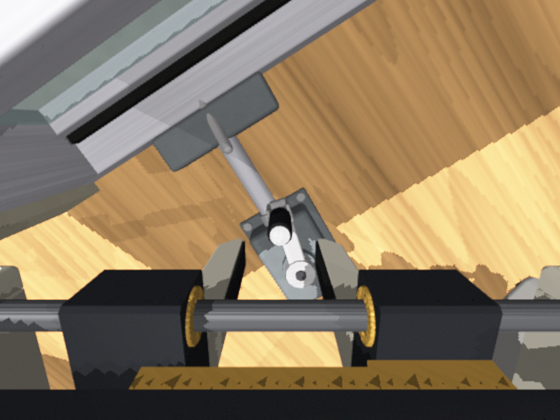

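The wrist view shows the handle still upright (tip (280,233), hub (301,275)) and the crank at about 69°, matching 1.2 rad. Now I fold it.

```bash
python3 - <<'E'
from h import *
a=1.202
for r in (80,74,68,62,56,51,47):
    s=robot.move_linear(T(r,a,100),speed=30,f_stop=14); print(r,s,frt(a),rad(a))
    if s: robot.sleep(.05)
    if abs(frt(a)[:2]).max()>9: print("high"); break
else:
    robot.move_linear(T(50,a,125),speed=120); robot.move_linear(T(29,a,125),speed=120)
    for z in (108,98,92,88,85,83,82,81,80,79,78):
        s=robot.move_linear(T(29,a,z),speed=30 if z>84 else 15,f_stop=10); f=frt(a); print(z,s,f,robot.current_tcp_pos()[2])
        if f[2]>6: break
print(robot.current_t())
E
```

```text
80 False [2.1 0.6 0.1] 79.99
74 False [1.7 0.4 2.2] 73.78
68 False [ 0.5 -0.9  1.1] 67.49
62 False [1.2 0.5 0.2] 61.61
56 False [ 0.7 -0.   0. ] 55.58
51 False [ 1.3 -0.6  1.1] 50.64
47 False [1.3 0.2 0.7] 46.67
108 False [ 0.4  0.  -0.1] 107.99898019466585
98 False [-0.6  0.3  2.5] 98.18418369300676
92 False [ 0.4 -0.3  1.8] 91.39659978952969
88 False [0.9 0.  1.5] 87.5671933135503
85 False [ 0.3 -0.9 -0.1] 84.78089542213017
83 False [-0.1 -0.8 -0.3] 82.91771332894349
82 False [-0.4 -0.   1. ] 82.00226679333292
81 False [-1.2 -0.2  2. ] 81.01404325367749
80 False [-1.  -0.2  3. ] 80.0756989363271
79 False [-2.7 -0.1  6.5] 79.73359639826297
45.225
```

Flat at z = 79.7 with the stop felt lightly, as expected (80). I lift away and take a last look.

```bash
python3 - <<'E'
from h import *
a=1.202
robot.move_linear(T(29,a,200),speed=120); robot.move_linear(T(0,a,240),speed=150)
d=robot.get_image("wrist"); cv2.imwrite("pics/w5.png",d["img"]); print(robot.current_t(),frt(a))
E
```

```text
46.9167 [1.3 0.2 0.4]
```

View pics/w5.png

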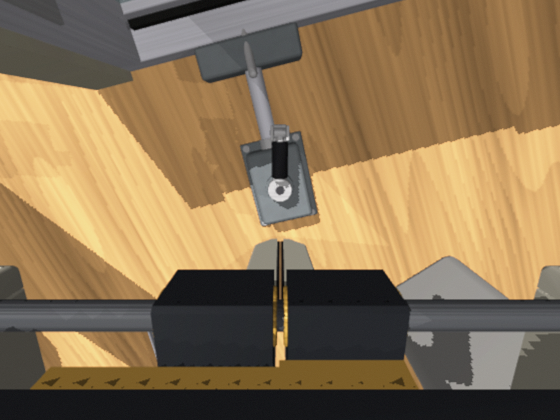

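The handle lies flat on the arm (grip (280,160), hub (280,190)), and the crank has stayed at its angle with nothing touching it.

```bash
python3 -c "
from bench import robot
print(robot.hand_in())"
```

```text
the job is handed in; nothing more can be done
None
```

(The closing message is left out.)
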